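# Close the draw latch of a ukulele mould

## Robot

A 6-joint arm with a two-finger parallel gripper is mounted at the origin on the work surface. World frame = base frame: x ahead of the robot, y to its left, z up, the work surface at z = 0. Lengths are in m, angles in rad, forces in N, time in s.
With the tool pointing down it reaches from about 0.425 to 0.95 m from the base axis. Payload 3.5 kg.
Tool frame: the origin (TCP) lies midway between the tips of the shut fingers; the grasp point (between the pads) lies 19 mm behind it; x points along the fingers, y is the direction in which the jaws open and shut, and the axes are right-handed (so a half turn about x gives the same grasp; the last joint's range is limited). The gripper opens to 85 mm and grips with 20 to 120 N. Pads are 22 mm wide; open, the fingers measure 114 mm over their backs; the gripper's body (76 mm by 85 mm) begins 54 mm behind the grasp point. The pads swing forward as they close: fully open they stand 13 mm farther back than shut.
Start: joints at [1.056, 0.286, 1.577, -0, 1.279, -0.15], TCP at [0.241, 0.631, 0.231] pointing down, gripper open.
Joint ranges: [-2.77, 2.77], [-0.9, 2.22], [0.21, 2.48], [-1.53, 4.67], [0.24, 2.81], [-2.84, 2.84]. Speed limits (rad/s): [2.79, 2.79, 3.14, 3.14, 3.14, 3.14].

## Interface

Orientations are given as a unit quaternion [x, y, z, w].
In Python, from plant import ctrl, vision gives the robot as it stands. The module is installed in compiled form; this text tells all that it offers.
- The arm moves only by the tool play_rows, never from a script. Its arguments are lists of equal length, an entry for each row: "claw": the closure in counts, from 0 (fully open) to 255 (shut); "travel": the shift along the tool's x, y, z in m, a list of three; "dr": the turn, a rotation vector about the tool's x, y, z in rad, a list of three. In form: {"claw": [claw, ...], "travel": [[tx, ty, tz], ...], "dr": [[wx, wy, wz], ...]}. A call has 1 to 20 rows; each row is the pose to reach, as a shift and turn from the pose measured when the call began, along the tool's axes at that moment; what a row does not reach only later rows make up. A row lasts 1/10 s, in which the tool goes at most 50 mm and 8.59 degrees, less where a joint would pass 70% of its speed; a pose out of reach is approached as far as the arm can. A call with a gripper value outside its range is refused whole. The fingers move at their own pace and stop on an object; "force" is the grip in N (left out, the last holds). Time passes only in rows, so rows that repeat a pose let the fingers close. It gives the time, the measured TCP pose, the force and the opening at its end, in the units of the state.
- ctrl.get_state(): the state, without advancing time (a new reading comes with each control period).
- vision.read_camera(name): name is "side" or "top"; returns a dict with "img" (420x560x3 uint8, red, green, blue), "range_z" (420x560 float32, m along the optical axis (not along the pixel's ray), 0 where there is no reading), "K" (3x3 intrinsics, pixels), "world_to_cam" (4x4, takes a point from world to camera coordinates). Camera axes: x right, y up, looking along -z (the intrinsics and any distortion apply to the point x, -y, -z); pixel columns grow to the right and rows downward; lengths in m; the calibration is good to about 2 mm. A picture is of the moment at which its call begins.
- ctrl.sign_off(): hands the job in, once; it reports no verdict.
The state is a dict: "time": time; "qpos": joint angles; "dq": joint speeds; "joint_efforts": joint torques, N m; "eef_pos": TCP position; "tcp_rot": TCP orientation; "contact_force": force on the tool from outside, world axes, zero at the start; "wrist_torque": the same for the moment, N m; "opening": opening from 0.0 (shut) to 1.0 (fully open).
Only numpy, scipy, OpenCV 4.12 (cv2) and the standard library are available. Lean on these libraries where they do the work, as an engineer would, in place of code of your own. Each camera call takes 0.05 s, during which the arm holds its last target.

## Task

The ukulele mould on the bench has sprung open at its tail end: close the latch there. Take the standing wire loop, bring it down over the keeper, draw it back under the keeper's lip and give it a firm little tug to feel that it has seated, then push the lever over, past its toggle point, until it lies fully home and the mould is shut. Work by feel: do not haul the loop hard against the keeper or force the lever, leave the things standing around where they are, and let go at the end.

Things in the scene. Friction and masses are not known exactly. Their poses are not given: they have to be found in the camera images.
- mould: Plywood ukulele mould, lying flat, 480 x 300 mm, top face 62 mm above the bench. Origin on the bench below the latch, in the parting plane; +x from the tail board towards the neck end, +y to the moving half, +z up. The fixed half (y < 0) carries the lever. Tail board: x -55 to 64, y -130 to 130 mm. The latch works in the plane x = 0. Leave the closed neck-end latch (x = 390 mm).
- keeper: Steel keeper on a dark wooden packer, on the moving half: a plate with a hook. Origin on the mould's top face; its y in the mould frame is the gap, about 0 when shut. Axes as the mould's. In its frame the plate's top is at z = 11 mm, x -17 to 17, y 31 to 71 mm. The crossbar must go down to this plate beyond the hook's lip (axis beyond y = 58.5 mm), then back in -y under the lip to the upright.
- hook: The keeper's hook; origin and axes as the keeper's. 30 mm wide (x -15 to 15 mm). An upright whose +y face is at y = 47.5 mm, so a seated crossbar's axis is at y = 50 mm; on it a lip reaching out to y = 56 mm, underside at z = 20 mm (19 at its nose), top 23 mm. The throat opens to +y, away from the lever.
- gap_edge (a point): Top edge of the moving half at the latch, by its parting face. This half swings about the neck-end latch, 400 mm away. The sprung rim holds it 5.6 to 7.6 mm open at first; friction makes it resist hand pulls of some 20 N at the keeper; shutting it takes 80 to 100 N there, which the lever gives.
- lever (a joint): Lever angle a, rad: 0 = home (handle flat, pointing to mould -y), 1.57 = upright, stop at 1.92, leaning over the loop. Light friction keeps it where left. Seen with mould +y to the right, z up, the crank points from the pivot 3.316 - a rad anticlockwise from +y. Toggle point near 0.22: below it, loop hooked, it snaps home. Shutting takes about 8 N square to the handle 70 mm from the pivot.
- lever_pivot (a point): Axis of the lever's pivot pin (parallel to the mould's x), at (0, -30, 80) mm of the mould frame, so 18 mm above the top face.
- handle: Lever handle: steel strip 26 mm wide (along x), 4 mm thick, with a dark red grip 6.4 mm thick over its outer 40 mm; 85 mm from pivot to tip. Origin on the pivot axis; runs along its own -y; its own +z face looks up when home and towards the keeper when upright: that is the face to push.
- handle_tip (a point): End of the handle, 85 mm from the pivot.
- loop_pivot (a joint): Angle of the loop against the lever, rad. This value minus the lever value is the rise of the legs above level, seen from the eyes towards the crossbar (mould +y). Light friction keeps it where it is left.
- loop: Loop of 5 mm steel wire straddling the lever: two legs, 46 mm wide outside, 36 mm inside, with brass adjuster sleeves 44 to 60 mm along them, and a crossbar. Origin midway between its eyes; own +y runs along the legs. The crossbar's axis is 96.5 to 99.5 mm away, as the adjuster is set: differs each time. The eyes sit on the crank, 20 mm from the lever pivot; see lever for its direction.
- tape: Roll of yellow masking tape lying flat, 104 mm across, 24 mm high; origin at the centre of its underside. Bystander.
- glue: White glue bottle with orange cap, 56 mm across, 150 mm high, standing; origin at the centre of its underside. Bystander.
- spool_clamp: Wooden spool clamp (two discs 44 mm across on a threaded rod), 125 mm high, standing; origin at the centre of its underside. Bystander.

How it is judged:
By the outcome, as a careful person would: the job done as asked, in the order asked, and still so for the second after the job is handed in, with the robot touching nothing.
It also fails if it takes over 61 s, if anything falls off the work surface, if the arm or the gripper's body presses on something with over 40 N, if the wrist force passes 120 N, or if a joint passes its speed limit or range.

## Working session

There is one attempt and no reset: what is moved stays moved. The work goes in short steps, Python scripts to look and compute and a tool call to move; the robot and the scene stay as the last step left them, time stands still between calls to the robot, and variables do not carry over. Pictures are saved under pics/ and viewed, and the job is handed in when it is done.

Besides the shell and the picture viewer there is one more tool, called after ">>>" as name(argument=value, ...), one argument or row to a line, values as JSON. play_rows: Moves the arm, as the interface text tells. Its arguments: {"type":"object","properties":{"claw":{"type":"array","items":{"type":"number"}},"travel":{"type":"array","items":{"type":"array","items":{"type":"number"}}},"dr":{"type":"array","items":{"type":"array","items":{"type":"number"}}},"force":{"type":"number"}},"required":["claw","travel","dr"]}

```bash
mkdir -p pics; ls; python3 - <<'E'
from plant import ctrl, vision
import cv2, numpy as np
s=ctrl.get_state(); print(s)
for n in("side","top"):
    d=vision.read_camera(n); np.savez(f"pics/{n}0.npz",**d)
    cv2.imwrite(f"pics/{n}0.png",d["img"][:,:,::-1]); print(n,d["K"],d["world_to_cam"],d.keys())
E
```

```text
pics
{'time': 0.0, 'qpos': array([ 1.05602681e+00,  2.87187300e-01,  1.57814896e+00,  5.25356575e-06,
        1.27858121e+00, -1.50018704e-01]), 'dq': array([-0.00013715, -0.00127802,  0.00094064,  0.00062324, -0.00022794,
       -0.00044556]), 'joint_efforts': array([-1.29203654e-04, -4.05974507e+01, -2.92625803e+01, -2.10748958e-04,
        5.91524920e-03,  2.36068658e-06]), 'eef_pos': array([0.24044781, 0.63003645, 0.22994792]), 'tcp_rot': array([ 0.12746926,  0.69564919, -0.12902201,  0.69510942]), 'contact_force': array([ 0.67964552,  0.13654725, -0.56695468]), 'wrist_torque': array([-0.02865165, -0.0159695 , -0.00670791]), 'opening': 1.0009689222665143}
side [[415.5086566    0.         278.49254371]
 [  0.         415.5086566  209.81014347]
 [  0.           0.           1.        ]] [[-0.99979773 -0.01854575  0.00778126  0.57586682]
 [ 0.01868134 -0.71304148  0.70087292 -0.0502863 ]
 [-0.00744985  0.70087652  0.71324372 -0.83636623]
 [ 0.          0.          0.          1.        ]] dict_keys(['img', 'range_z', 'K', 'world_to_cam'])
top [[447.54187418   0.         286.29512215]
 [  0.         447.54187418 206.61931595]
 [  0.           0.           1.        ]] [[ 0.02900654 -0.99948924 -0.01341225  0.02074551]
 [ 0.98991224  0.02686184  0.13911218 -0.59061714]
 [-0.13868085 -0.01731211  0.9901858  -0.9214965 ]
 [ 0.          0.          0.          1.        ]] dict_keys(['img', 'range_z', 'K', 'world_to_cam'])
```

View pics/side0.png

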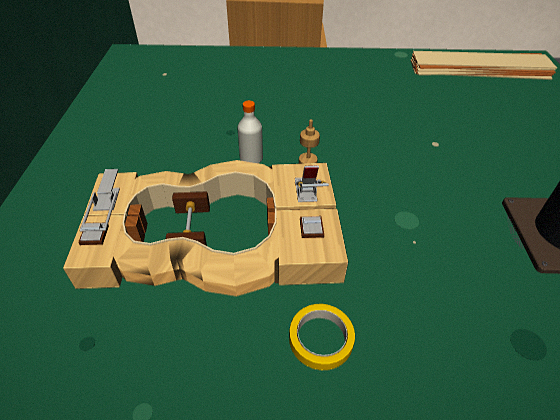

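View pics/top0.png

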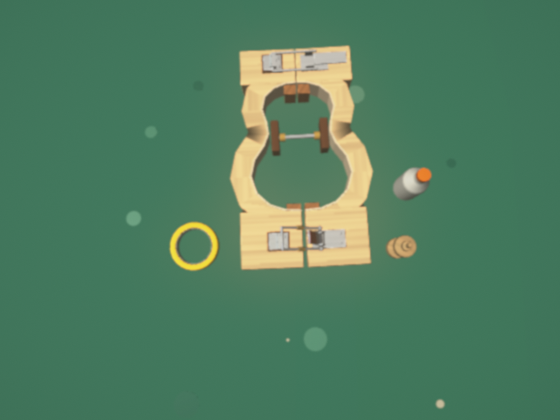

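```bash
cat > h.py <<'E'
import numpy as np, cv2
from scipy.spatial.transform import Rotation as R
def load(f):
    return dict(np.load(f))
def proj(d,P):
    P=np.atleast_2d(P); c=P@d["world_to_cam"][:3,:3].T+d["world_to_cam"][:3,3]
    q=np.c_[c[:,0],-c[:,1],-c[:,2]]; uv=q@d["K"].T
    return uv[:,:2]/uv[:,2:]
def unproj(d,u,v,z=None):
    if z is None: z=d["range_z"][int(round(v)),int(round(u))]
    K=d["K"]; q=np.array([(u-K[0,2])/K[0,0]*z,(v-K[1,2])/K[1,1]*z,z])
    c=np.array([q[0],-q[1],-q[2]]); W=d["world_to_cam"]
    return W[:3,:3].T@(c-W[:3,3])
def onplane(d,u,v,h):
    a=unproj(d,u,v,0.);b=unproj(d,u,v,1.); t=(h-a[2])/(b[2]-a[2]); return a+t*(b-a)
def crop(d,u0,v0,w,h,s,f):
    im=d["img"][v0:v0+h,u0:u0+w,::-1]; cv2.imwrite(f,cv2.resize(im,None,fx=s,fy=s,interpolation=cv2.INTER_CUBIC))
E
python3 - <<'E'
from h import *
s=load("pics/side0.npz");t=load("pics/top0.npz")
crop(s,265,155,90,75,8,"pics/s0c.png");crop(t,230,195,150,80,5,"pics/t0c.png")
E
```

```text
(no output)
```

View pics/s0c.png

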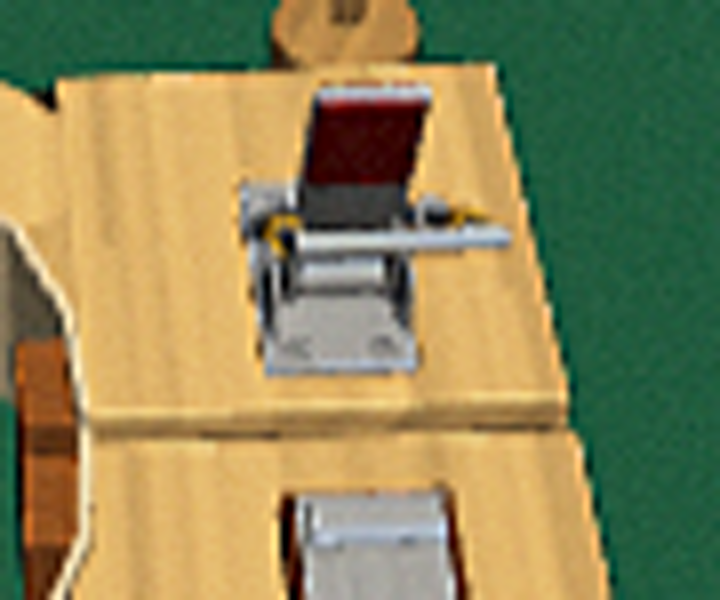

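View pics/t0c.png

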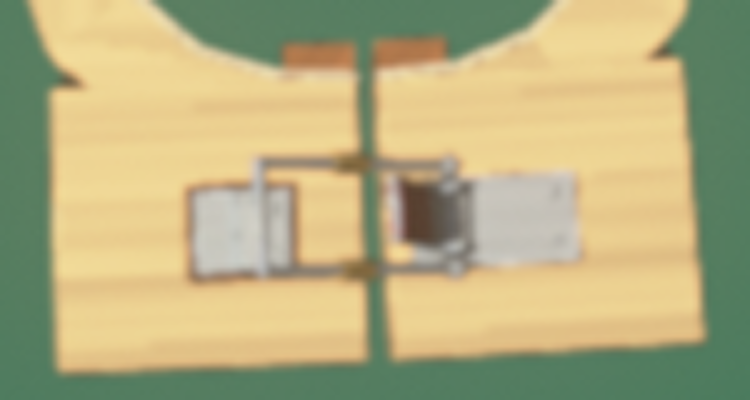

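```bash
python3 - <<'E'
from h import *
s=load("pics/side0.npz");t=load("pics/top0.npz")
crop(s,285,155,60,45,13,"pics/s0d.png");crop(s,285,195,70,60,10,"pics/s0e.png")
crop(t,260,215,60,45,13,"pics/t0d.png");crop(t,300,215,60,45,13,"pics/t0e.png")
for d in(s,t): print(-d["world_to_cam"][:3,:3].T@d["world_to_cam"][:3,3])
for u,v in[(371,263.4),(366.6,207),(308,267),(303.5,267),(241.3,269.6),(240.2,212.7)]: print(onplane(t,u,v,.062))
E
```

```text
[0.57045895 0.56101311 0.62729631]
[0.45626346 0.02064693 0.99489303]
[ 0.47341712 -0.14117891  0.062     ]
[ 0.59068771 -0.13164269  0.062     ]
[ 0.46229945 -0.01149522  0.062     ]
[ 0.46203073 -0.00221209  0.062     ]
[0.45298709 0.12612691 0.062     ]
[0.57137474 0.13354274 0.062     ]
```

View pics/s0d.png

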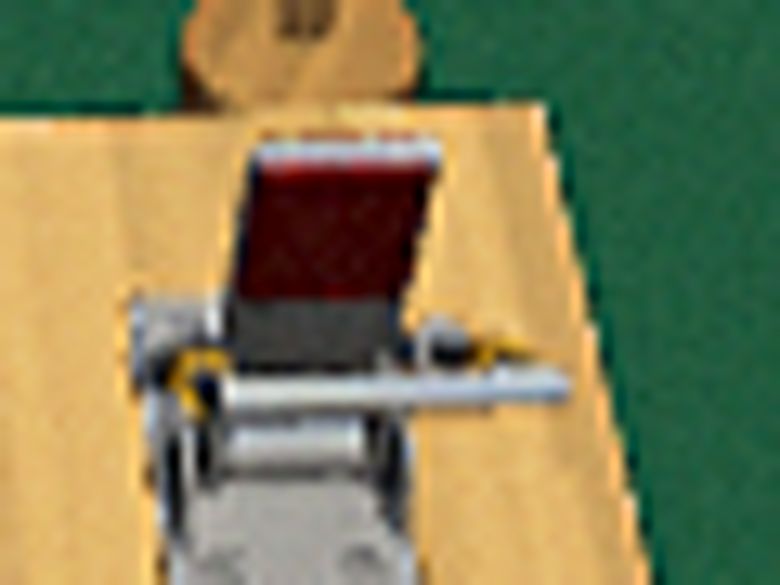

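View pics/s0e.png

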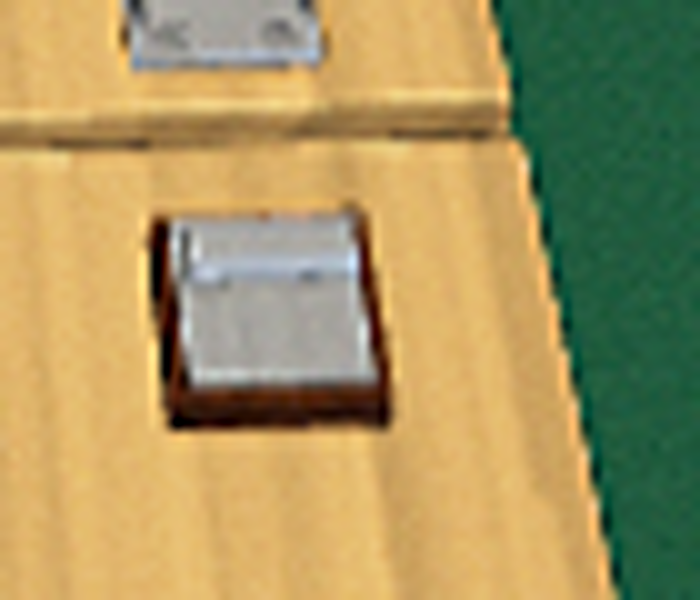

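View pics/t0d.png

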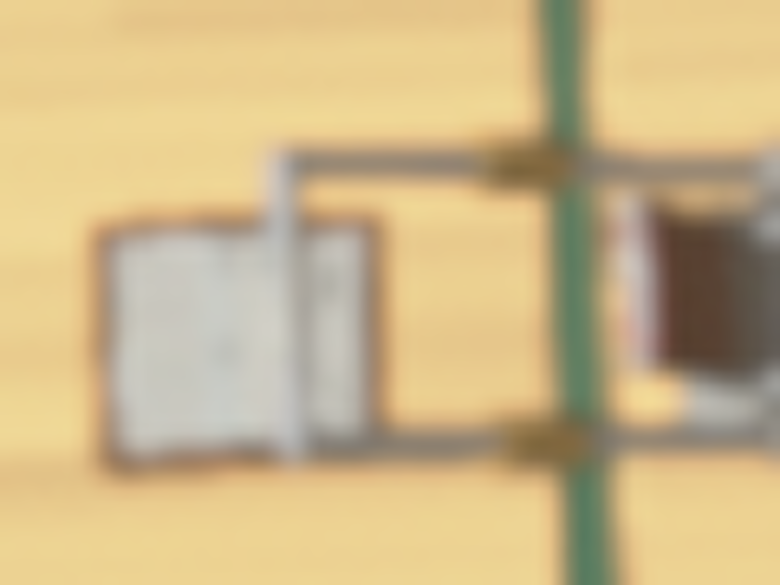

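View pics/t0e.png

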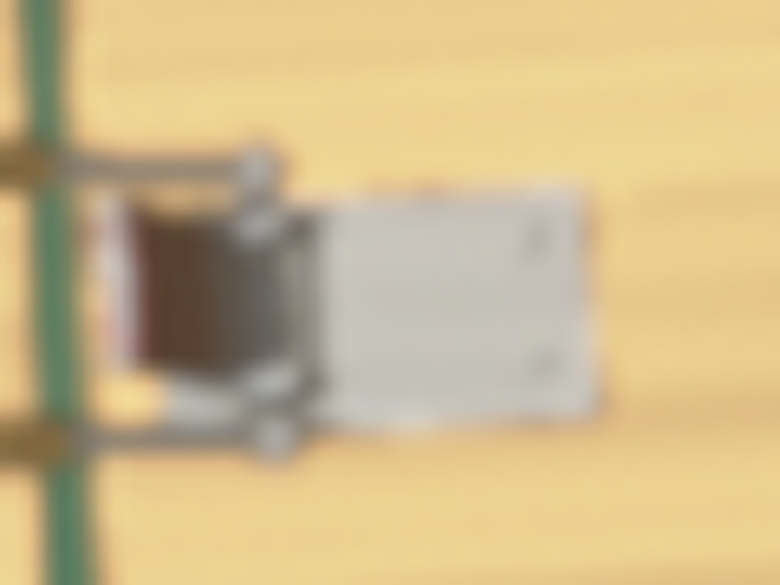

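```bash
cat > fit.py <<'E'
from h import *
from scipy.optimize import least_squares
s=load("pics/side0.npz");t=load("pics/top0.npz")
def C(u0,v0,k): return lambda p:((p[0]+.5)/k-.5+u0,(p[1]+.5)/k-.5+v0)
sd,se,td,te,tc=C(285,155,13),C(285,195,10),C(260,215,13),C(300,215,13),C(230,195,5)
# params: x,y,yaw, gap, open ang fixed = gap/.4, a, rise, L, side offset(3)
def latch(p):
    x,y,yaw,g,a,r,L=p[:7]
    th=3.316-a
    eye=np.array([0,-30+20*np.cos(th),80+20*np.sin(th)])
    cb=eye+L*np.array([0,np.cos(r),np.sin(r)])
    return eye,cb
def W(p,P):
    c,s_=np.cos(p[2]),np.sin(p[2]); P=np.asarray(P,float)/1000
    return np.array([p[0]+c*P[0]-s_*P[1],p[1]+s_*P[0]+c*P[1],P[2]])
def mov(p,P): # moving half: rotate about (390,0)
    a=-p[3]/400; q=np.array(P,float)-[390,0,0]; 
    return np.array([390+q[0]*np.cos(a)-q[1]*np.sin(a),q[0]*np.sin(a)+q[1]*np.cos(a),q[2]])
def hand(p,P): # handle frame -> mould; own -y along handle; a=0: y->y
    a=p[4]; c,s_=np.cos(-a),np.sin(-a)
    return np.array([P[0],-30+c*P[1]-s_*P[2],80+s_*P[1]+c*P[2]])
def model(p):
    e,cb=latch(p); M=[]
    def add(d,uv,P,w=1.): M.append((d,uv,P,w))
    add(t,tc((705,342)),[-55,-130,62]);add(t,tc((683,60)),[64,-130,62]);add(t,tc((390,360)),[-55,0,62])
    add(t,tc((57,373)),mov(p,[-55,130,62]));add(t,tc((51,88)),mov(p,[64,130,62]));add(t,tc((367,361)),mov(p,[-55,0,62]))
    add(s,sd((545,103)),[-55,-130,62]);add(s,se((508,93)),[-55,0,62]);
    for i in(1,-1):
        add(t,td((281,152) if i>0 else (292,460)),cb+[23*i,0,0])
        add(s,sd((220,391) if i>0 else (570,385)),cb+[23*i,0,0])
        add(t,te((258,168) if i>0 else (273,437)),e+[20.5*i,0,0],.5)
        add(t,td((632,200) if i>0 else (645,370)),hand(p,[13*i,-85,0]))
        add(s,sd((255,153) if i>0 else (440,152)),hand(p,[13*i,-85,0]))
        add(t,td((112,232) if i>0 else (122,455)),mov(p,[17*i,71,73]))
        add(s,se((190,383) if i>0 else (378,378)),mov(p,[17*i,71,73]))
        add(s,se((195,266) if i>0 else (360,263)),mov(p,[15*i,56,83.5]))
    return M
def res(p,full=False):
    o=[]
    for d,uv,P,w in model(p):
        P=W(p,P); 
        P=P+(p[7:10] if d is s else p[10:13])
        o.append(w*(proj(d,P)[0]-uv))
    o=np.array(o)
    if full: return o
    return np.r_[o.ravel(),np.array(p[7:13])/.0015*.5,(p[3]-6.6)/1.,(p[6]-98)/1.5]
if __name__=="__main__":
    p0=np.r_[.515,-.005,.08,6.6,1.9,.6,98,np.zeros(6)]
    f=least_squares(res,p0,x_scale=np.r_[.01,.01,.01,1,.1,.1,1,np.ones(6)*.001])
    p=f.x; np.set_printoptions(precision=4,suppress=True); print(p,f.cost); print(res(p,True))
    e,cb=latch(p); print(e,cb,W(p,cb),W(p,mov(p,[0,50,0]))); np.save("p.npy",p)
    J=np.linalg.inv(f.jac.T@f.jac); print("sd",np.sqrt(np.diag(J))*.5)
E
python3 fit.py
```

```text
[ 0.5187 -0.0072  0.083   6.9451  1.9179  0.6839 97.6789  0.0008 -0.0008
 -0.0007 -0.0008  0.0008 -0.0002] 3.940498533130534
[[ 0.0399  0.1572]
 [-0.1055 -0.4455]
 [ 0.1291 -0.0095]
 [ 0.1552 -0.1123]
 [ 0.0823 -0.1524]
 [ 0.9916 -0.0384]
 [ 0.1005 -0.3795]
 [ 0.9604  0.6349]
 [-0.3891 -0.5606]
 [-0.2117  0.2083]
 [-0.0344  0.1775]
 [-0.2701 -0.335 ]
 [-0.2238 -0.1677]
 [ 0.1391  0.461 ]
 [-0.359  -0.4942]
 [-0.1927  0.9762]
 [ 0.0586  0.398 ]
 [ 0.115  -0.3552]
 [ 0.0495  0.0722]
 [-0.4229  0.4952]
 [ 0.1939 -0.6084]
 [-0.1175 -0.1807]
 [-0.1458 -0.5704]
 [ 0.0165  0.7857]]
[  0.     -26.5625  99.7024] [  0.      49.1515 161.4158] [0.5146 0.0418 0.1614] [0.5149 0.0495 0.    ]
sd [0.0011 0.0013 0.0027 0.3894 0.0073 0.0066 0.6165 0.0011 0.0012 0.0012
 0.0011 0.0012 0.0014]
```

```bash
cat > mv.py <<'E'
from fit import *
from plant import ctrl
np.set_printoptions(precision=4,suppress=True)
p=np.load("p.npy")
def pose(y,z,phi,s,sgn,x=0):
    """mould-frame point (mm) at s mm behind TCP along tool x"""
    Rz=R.from_euler("z",p[2])
    d=Rz.apply([0,np.sin(phi),-np.cos(phi)]); ty=sgn*Rz.apply([1,0,0])
    Rm=np.c_[d,ty,np.cross(d,ty)]
    return W(p,[x,y,z])+d*s/1000, R.from_matrix(Rm)
def rel(T,st=None):
    st=st or ctrl.get_state(); Rc=R.from_quat(st["tcp_rot"])
    return Rc.inv().apply(T[0]-st["eef_pos"]), (Rc.inv()*T[1]).as_rotvec()
def onleg(a,r,l=93,off=0):
    q=list(p); q[4]=a; q[5]=r; e,_=latch(q)
    n=np.array([0,np.cos(r),np.sin(r)]); return e+l*n
def where(st=None,s=13):
    st=st or ctrl.get_state(); Rc=R.from_quat(st["tcp_rot"]); d=Rc.apply([1,0,0])
    P=(st["eef_pos"]-d*s/1000); Rz=R.from_euler("z",-p[2])
    m=Rz.apply(P-[p[0],p[1],0])*1000; dm=Rz.apply(d); ym=Rz.apply(Rc.apply([0,1,0]))
    return m,np.arctan2(dm[1],-dm[2]),dm,ym,Rz.apply(st["contact_force"])
def rep():
    st=ctrl.get_state(); m,phi,dm,ym,f=where(st); print("t",st["time"],"pt",m,"phi",round(phi,4),"toolx",dm,"tooly",ym,"F",f,"Tq",Rt(st),"op",st["opening"],"q",st["qpos"])
def Rt(st): return R.from_euler("z",-p[2]).apply(st["wrist_torque"])
E
python3 - <<'E'
from mv import *
rep()
q=onleg(p[4],p[5]); print(q)
for sg in(1,-1):
    for back in (80,0):
        T=pose(q[1],q[2],.73,13-back,sg); print(sg,T[0],*rel(T))
E
```

```text
t 0.1 pt [-224.419  658.118  243.059] phi -0.0018 toolx [-0.0012 -0.0018 -1.    ] tooly [ 0.4329  0.9014 -0.0021] F [ 0.4633 -0.265  -0.6051] Tq [ 0.0465 -0.0011  0.0411] op 1.000595561708862 q [ 1.056   0.2871  1.5781 -0.      1.2786 -0.15  ]
[  0.      45.5248 158.4597]
1 [ 0.5186 -0.0063  0.2084] [ 0.0226 -0.4952  0.4869] [1.0699 0.6512 0.4111]
1 [0.5142 0.0468 0.1488] [ 0.0821 -0.447   0.4638] [1.0699 0.6512 0.4111]
-1 [ 0.5186 -0.0063  0.2084] [ 0.0226 -0.4952  0.4869] [-1.9143 -0.4625  0.7326]
-1 [0.5142 0.0468 0.1488] [ 0.0821 -0.447   0.4638] [-1.9143 -0.4625  0.7326]
```

```bash
python3 - <<'E'
from mv import *
q=onleg(p[4],p[5])
T=pose(q[1],q[2],.73,13-130,1); print(T[0],*rel(T))
E
```

```text
[ 0.5214 -0.0396  0.2456] [-0.0146 -0.5254  0.5013] [1.0699 0.6512 0.4111]
```

>>> play_rows(
  claw=[0,0,0,0,0,0,0,0,0,0,0,0,0,0,0,0,0,0,0,0],
  travel=[
    [-0.05,-0.05,0.05],
    [-0.05,-0.1,0.1],
    [-0.05,-0.15,0.15],
    [-0.05,-0.2,0.2],
    [-0.05,-0.25,0.24],
    [-0.05,-0.3,0.29],
    [-0.05,-0.35,0.34],
    [-0.04,-0.4,0.38],
    [-0.04,-0.45,0.43],
    [-0.03,-0.48,0.46],
    [-0.02,-0.51,0.49],
    [-0.015,-0.525,0.501],
    [-0.015,-0.525,0.501],
    [-0.015,-0.525,0.501],
    [-0.015,-0.525,0.501],
    [-0.015,-0.525,0.501],
    [-0.015,-0.525,0.501],
    [-0.015,-0.525,0.501],
    [-0.015,-0.525,0.501],
    [-0.015,-0.525,0.501],
  ],
  dr=[
    [0.1,0,0],
    [0.2,0,0],
    [0.3,0.1,0.05],
    [0.4,0.15,0.1],
    [0.5,0.2,0.15],
    [0.6,0.3,0.2],
    [0.7,0.4,0.25],
    [0.8,0.5,0.3],
    [0.9,0.55,0.35],
    [1.0,0.6,0.4],
    [1.07,0.651,0.411],
    [1.07,0.651,0.411],
    [1.07,0.651,0.411],
    [1.07,0.651,0.411],
    [1.07,0.651,0.411],
    [1.07,0.651,0.411],
    [1.07,0.651,0.411],
    [1.07,0.651,0.411],
    [1.07,0.651,0.411],
    [1.07,0.651,0.411],
  ],
  force=30,
)

```text
time: 2.1
eef_pos: [0.5209, -0.0379, 0.2464]
tcp_rot: [0.618, 0.672, -0.276, 0.301]
contact_force: [0.4, -0.5, -0.2]
opening: 1.003
```

```bash
python3 - <<'E'
from mv import *
rep()
q=onleg(p[4],p[5])
for b in(130,40,0):
  T=pose(q[1],q[2],.73,13-b,1); print(T[0],*rel(T))
E
```

```text
t 2.1 pt [ -0.3772 -39.4958 256.0515] phi 0.7295 toolx [-0.0007  0.6665 -0.7455] tooly [1.     0.0015 0.0005] F [ 0.3906 -0.5563 -0.2078] Tq [-0.2929 -0.0442  0.0377] op 1.0034296453408174 q [-0.5408  0.1066  1.8771  0.5722  1.6288 -0.7322]
[ 0.5214 -0.0396  0.2456] [-0.0006  0.0004  0.0017] [0.0015 0.0005 0.0007]
[0.5164 0.0202 0.1786] [0.0894 0.0004 0.0017] [0.0015 0.0005 0.0007]
[0.5142 0.0468 0.1488] [0.1294 0.0005 0.0017] [0.0015 0.0005 0.0007]
```

>>> play_rows(
  claw=[0,0,0,0,0,0,0,0,0],
  travel=[
    [0.02,0,0.001],
    [0.04,0,0.002],
    [0.06,0,0.002],
    [0.08,0,0.002],
    [0.1,0,0.002],
    [0.115,0,0.002],
    [0.129,0,0.002],
    [0.129,0,0.002],
    [0.129,0,0.002],
  ],
  dr=[
    [0,0,0],
    [0,0,0],
    [0,0,0],
    [0,0,0],
    [0,0,0],
    [0,0,0],
    [0,0,0],
    [0,0,0],
    [0,0,0],
  ],
)

```text
time: 3.0
eef_pos: [0.514, 0.0463, 0.1491]
tcp_rot: [0.618, 0.672, -0.276, 0.301]
contact_force: [-0.6, 0.7, -0.1]
opening: 1.001
```

```bash
cat > snap.py <<'E'
import sys
from h import *
from plant import vision
k=sys.argv[1]
ims=[]
for n,(u,v,w,h,f) in {"side":(265,110,100,110,5),"top":(250,190,100,90,5)}.items():
    d=vision.read_camera(n); np.savez(f"pics/{n}{k}.npz",**d); im=d["img"][v:v+h,u:u+w,::-1]
    ims.append(cv2.resize(im,(400,int(400*h/w)),interpolation=cv2.INTER_CUBIC))
H=max(i.shape[0] for i in ims)
cv2.imwrite(f"pics/snap{k}.png",np.hstack([np.pad(i,((0,H-i.shape[0]),(0,0),(0,0))) for i in ims]))
E
python3 snap.py 1; python3 -c "
from mv import *
rep()"
```

```text
t 3.1 pt [  0.1716  44.3822 159.3374] phi 0.7287 toolx [ 0.0008  0.6659 -0.746 ] tooly [1.     0.0011 0.002 ] F [ 0.306  -0.4106 -0.1229] Tq [-0.349  -0.0113 -0.074 ] op 1.0033702778690083 q [-0.4105  0.1637  2.0103  0.6371  1.406  -0.7471]
```

View pics/snap1.png

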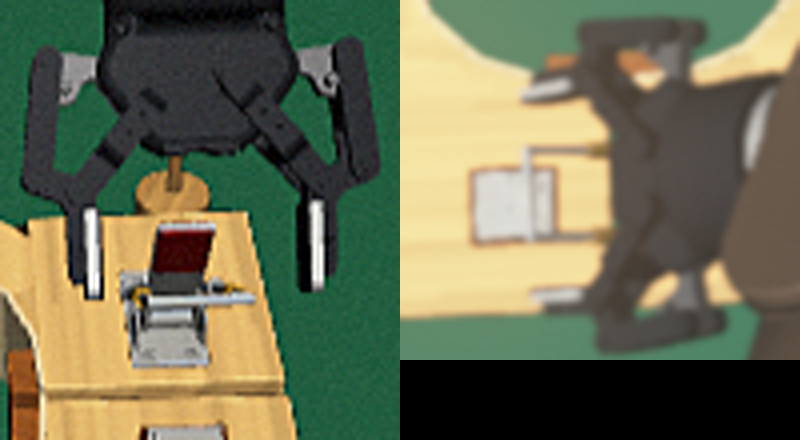

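>>> play_rows(
  claw=[60,90,100,105,110,115,120,125,130,135,140,140],
  travel=[
    [0,0,0],
    [0,0,0],
    [0,0,0],
    [0,0,0],
    [0,0,0],
    [0,0,0],
    [0,0,0],
    [0,0,0],
    [0,0,0],
    [0,0,0],
    [0,0,0],
    [0,0,0],
  ],
  dr=[
    [0,0,0],
    [0,0,0],
    [0,0,0],
    [0,0,0],
    [0,0,0],
    [0,0,0],
    [0,0,0],
    [0,0,0],
    [0,0,0],
    [0,0,0],
    [0,0,0],
    [0,0,0],
  ],
  force=25,
)

```text
time: 4.3
eef_pos: [0.5149, 0.0456, 0.1498]
tcp_rot: [0.618, 0.671, -0.276, 0.302]
contact_force: [3.6, -0.2, -0.0]
opening: 0.519
```

```bash
python3 snap.py 2; python3 -c "
from mv import *
rep()"
```

```text
t 4.4 pt [  0.5208  44.2651 159.5255] phi 0.7284 toolx [ 0.0018  0.6657 -0.7462] tooly [1.     0.0007 0.003 ] F [ 4.5556 -0.2054  0.2399] Tq [-0.3119 -0.5225 -0.3357] op 0.5192978664218244 q [-0.4105  0.1637  2.0099  0.6375  1.4055 -0.7473]
```

View pics/snap2.png

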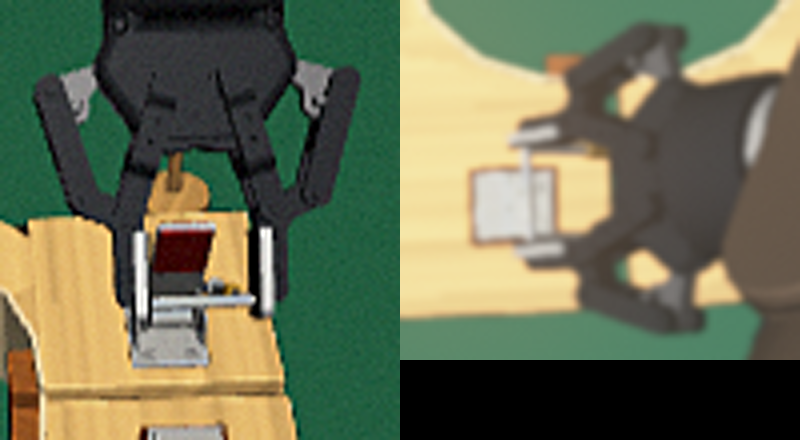

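```bash
cat >> mv.py <<'E'
def arc(dl,eye=None,n=1,dxm=0,rad=0):
    """rotate rigidly about eye by angles dl (list, rad, + raises); rad= mm outward along leg radius"""
    st=ctrl.get_state(); Rc=R.from_quat(st["tcp_rot"])
    if eye is None: eye,_=latch(p)
    E=W(p,eye); ax=R.from_euler("z",p[2]).apply([1,0,0])
    out=[]
    for d in dl:
        Q=R.from_rotvec(ax*d); v=st["eef_pos"]-E; v=v-ax*(v@ax); P=st["eef_pos"]-v+Q.apply(v)+ax*dxm/1000
        m=where(st)[0]; u=R.from_euler("z",p[2]).apply([0,*(m[1:]-eye[1:])]); u/=np.linalg.norm(u); P=P+Q.apply(u)*rad/1000
        print(d,Rc.inv().apply(P-st["eef_pos"]).round(4),(Rc.inv()*Q*Rc).as_rotvec().round(4))
E
python3 -c "
from mv import *
arc([-.05,-.1,-.15,-.2,-.25,-.3])"
```

```text
-0.05 [ 0.0046 -0.      0.0009] [-0.0001 -0.05   -0.0001]
-0.1 [ 0.0092 -0.      0.002 ] [-0.0002 -0.1    -0.0002]
-0.15 [ 0.0137 -0.      0.0034] [-0.0003 -0.15   -0.0004]
-0.2 [ 0.0181 -0.      0.0049] [-0.0004 -0.2    -0.0005]
-0.25 [ 0.0224 -0.0001  0.0067] [-0.0004 -0.25   -0.0006]
-0.3 [ 0.0267 -0.0001  0.0087] [-0.0005 -0.3    -0.0007]
```

>>> play_rows(
  claw=[140,140,140,140,140,140,140,140],
  travel=[
    [0.002,0,0.0005],
    [0.0046,0,0.001],
    [0.0069,0,0.0015],
    [0.0092,0,0.002],
    [0.0115,0,0.0027],
    [0.0137,0,0.0034],
    [0.0137,0,0.0034],
    [0.0137,0,0.0034],
  ],
  dr=[
    [0,-0.02,0],
    [0,-0.05,0],
    [0,-0.075,0],
    [0,-0.1,0],
    [0,-0.125,0],
    [0,-0.15,0],
    [0,-0.15,0],
    [0,-0.15,0],
  ],
)

```text
time: 5.2
eef_pos: [0.5143, 0.0522, 0.1372]
tcp_rot: [0.596, 0.647, -0.321, 0.351]
contact_force: [3.3, 0.0, -0.5]
opening: 0.519
```

```bash
python3 -c "
from mv import *
rep()
arc([-.05,-.1,-.15,-.2,-.25,-.3])"
```

```text
t 5.2 pt [  0.5319  52.4779 148.1248] phi 0.5781 toolx [ 0.0021  0.5465 -0.8375] tooly [1.     0.0009 0.0031] F [ 3.274  -0.2634 -0.5079] Tq [-0.2935 -0.4588 -0.2283] op 0.5187484380931903 q [-0.3487  0.1276  2.029   0.5433  1.2932 -0.6684]
-0.05 [ 0.0046 -0.      0.0009] [-0.0001 -0.05   -0.0001]
-0.1 [ 0.0092 -0.      0.002 ] [-0.0002 -0.1    -0.0002]
-0.15 [ 0.0137 -0.      0.0034] [-0.0003 -0.15   -0.0004]
-0.2 [ 0.0181 -0.0001  0.005 ] [-0.0004 -0.2    -0.0005]
-0.25 [ 0.0224 -0.0001  0.0067] [-0.0005 -0.25   -0.0006]
-0.3 [ 0.0267 -0.0001  0.0088] [-0.0006 -0.3    -0.0007]
```

>>> play_rows(
  claw=[140,140,140,140,140,140,140,140],
  travel=[
    [0.0046,0.0002,0.0009],
    [0.0092,0.0002,0.002],
    [0.0137,0.0002,0.0034],
    [0.0181,0.0002,0.005],
    [0.0224,0.0002,0.0067],
    [0.0267,0.0002,0.0088],
    [0.0267,0.0002,0.0088],
    [0.0267,0.0002,0.0088],
  ],
  dr=[
    [0,-0.05,0],
    [0,-0.1,0],
    [0,-0.15,0],
    [0,-0.2,0],
    [0,-0.25,0],
    [0,-0.3,0],
    [0,-0.3,0],
    [0,-0.3,0],
  ],
)

```text
time: 6.0
eef_pos: [0.5139, 0.0595, 0.11]
tcp_rot: [0.541, 0.587, -0.407, 0.444]
contact_force: [2.7, 0.6, -1.4]
opening: 0.519
```

```bash
python3 -c "
from mv import *
rep()
arc([-.05,-.1,-.15,-.2,-.25,-.3])"
```

```text
t 6.0 pt [  0.6595  63.2563 122.5237] phi 0.2792 toolx [ 0.0021  0.2756 -0.9613] tooly [1.     0.0012 0.0025] F [ 2.6933  0.3368 -1.4153] Tq [-0.1187 -0.4727 -0.121 ] op 0.5185196015837084 q [-0.213   0.0951  2.057   0.3026  1.0901 -0.4518]
-0.05 [ 0.0046 -0.      0.0009] [-0.0001 -0.05   -0.0001]
-0.1 [ 0.0092 -0.      0.002 ] [-0.0002 -0.1    -0.0002]
-0.15 [ 0.0137 -0.      0.0034] [-0.0003 -0.15   -0.0003]
-0.2 [ 0.0181 -0.      0.005 ] [-0.0004 -0.2    -0.0004]
-0.25 [ 0.0224 -0.0001  0.0068] [-0.0005 -0.25   -0.0004]
-0.3 [ 0.0267 -0.0001  0.0088] [-0.0006 -0.3    -0.0005]
```

>>> play_rows(
  claw=[140,140,140,140,140,140,140,140],
  travel=[
    [0.0046,0.0002,0.0009],
    [0.0092,0.0002,0.002],
    [0.0137,0.0002,0.0034],
    [0.0181,0.0002,0.005],
    [0.0224,0.0002,0.0068],
    [0.0267,0.0002,0.0088],
    [0.0267,0.0002,0.0088],
    [0.0267,0.0002,0.0088],
  ],
  dr=[
    [0,-0.05,0],
    [0,-0.1,0],
    [0,-0.15,0],
    [0,-0.2,0],
    [0,-0.25,0],
    [0,-0.3,0],
    [0,-0.3,0],
    [0,-0.3,0],
  ],
)

```text
time: 6.8
eef_pos: [0.5141, 0.0584, 0.0819]
tcp_rot: [0.474, 0.515, -0.483, 0.526]
contact_force: [2.1, 1.3, -0.5]
opening: 0.524
```

```bash
python3 snap.py 3; python3 -c "
from mv import *
rep()
arc([-.05,-.1,-.15,-.2,-.25,-.3])"
```

```text
t 6.9 pt [ 0.8303 65.9154 95.0198] phi -0.019 toolx [ 0.0018 -0.019  -0.9998] tooly [1.     0.0001 0.0018] F [ 2.4521  1.577  -0.6569] Tq [ 0.1906 -0.3618  0.0619] op 0.5192006726462018 q [-0.0742  0.1194  2.0702 -0.0228  0.9473 -0.144 ]
-0.05 [ 0.0046 -0.      0.0009] [-0.0001 -0.05   -0.    ]
-0.1 [ 0.0092 -0.      0.0021] [-0.0002 -0.1    -0.    ]
-0.15 [ 0.0137 -0.      0.0034] [-0.0003 -0.15   -0.    ]
-0.2 [ 0.0181 -0.      0.005 ] [-0.0004 -0.2    -0.    ]
-0.25 [ 0.0224 -0.      0.0068] [-0.0005 -0.25   -0.    ]
-0.3 [ 0.0266 -0.      0.0088] [-0.0006 -0.3    -0.    ]
```

View pics/snap3.png

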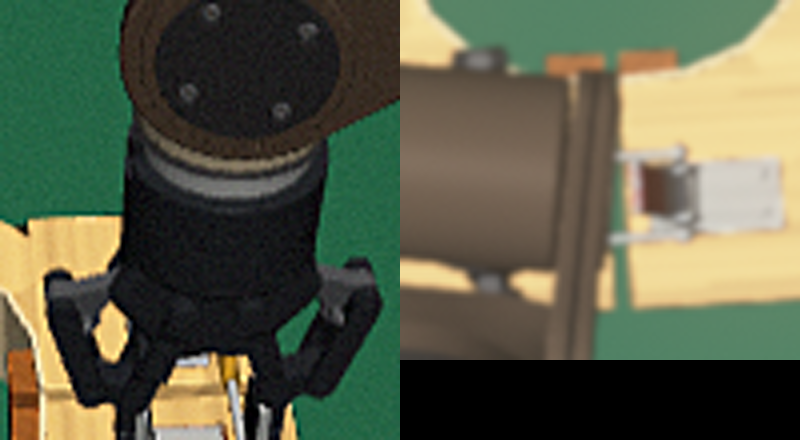

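```bash
python3 -c "
from h import *
crop(load('pics/side3.npz'),275,180,80,60,9,'pics/s3c.png')"
```

```text
(no output)
```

View pics/s3c.png

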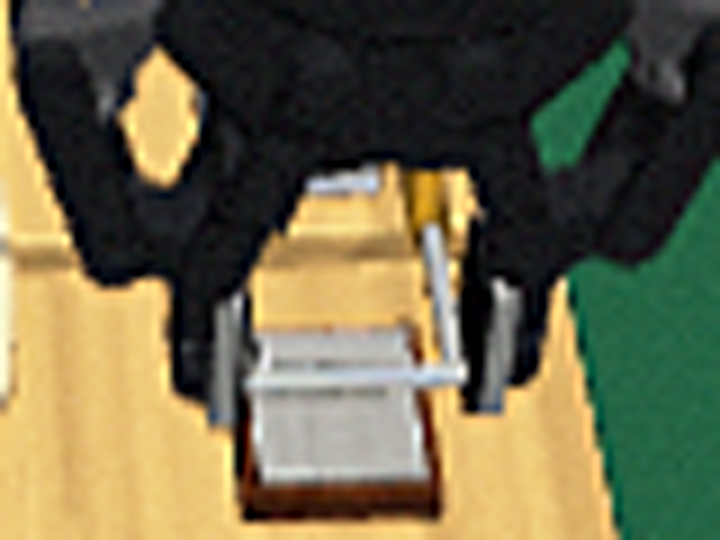

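>>> play_rows(
  claw=[140,140,140,140,140,140,140],
  travel=[
    [0.002,0.0002,0.0],
    [0.0046,0.0002,0.0006],
    [0.0069,0.0002,0.001],
    [0.0092,0.0002,0.0016],
    [0.0115,0.0002,0.0022],
    [0.0115,0.0002,0.0022],
    [0.0115,0.0002,0.0022],
  ],
  dr=[
    [0,-0.02,0],
    [0,-0.05,0],
    [0,-0.075,0],
    [0,-0.1,0],
    [0,-0.125,0],
    [0,-0.125,0],
    [0,-0.125,0],
  ],
)

```text
time: 7.6
eef_pos: [0.5144, 0.0555, 0.0706]
tcp_rot: [0.443, 0.481, -0.512, 0.557]
contact_force: [2.2, -1.7, -0.3]
opening: 0.516
```

```bash
python3 -c "
from mv import *
rep()
arc([-.025,-.05,-.1])
from plant import vision
d=vision.read_camera('side'); np.savez('pics/side4.npz',**d); crop(d,275,180,80,60,9,'pics/s4c.png')"
```

```text
t 7.6 pt [ 0.9161 64.695  83.4489] phi -0.1445 toolx [ 0.0012 -0.144  -0.9896] tooly [1.     0.0001 0.0011] F [ 2.0056 -1.8652 -0.3278] Tq [-0.221  -0.2966  0.0477] op 0.5162408103484388 q [-0.0189  0.1467  2.0705 -0.1814  0.9165  0.0081]
-0.025 [ 0.0023 -0.      0.0004] [-0.    -0.025  0.   ]
-0.05 [ 0.0046 -0.      0.0009] [-0.0001 -0.05    0.    ]
-0.1 [ 0.0092 -0.      0.0021] [-0.0001 -0.1     0.    ]
```

View pics/s4c.png

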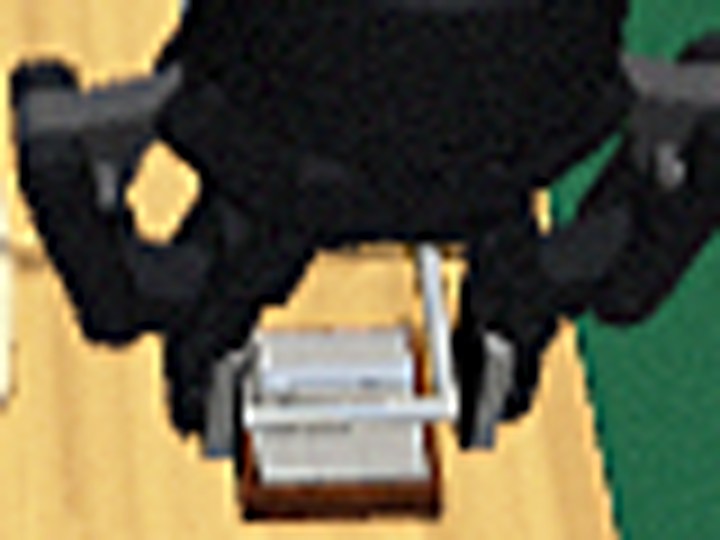

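>>> play_rows(
  claw=[140,140,140,140,140,140],
  travel=[
    [0.0012,0,0.0002],
    [0.0023,0,0.0004],
    [0.0034,0,0.0006],
    [0.0046,0,0.0009],
    [0.0046,0,0.0009],
    [0.0046,0,0.0009],
  ],
  dr=[
    [0,-0.012,0],
    [0,-0.025,0],
    [0,-0.038,0],
    [0,-0.05,0],
    [0,-0.05,0],
    [0,-0.05,0],
  ],
)

```text
time: 8.25
eef_pos: [0.5146, 0.054, 0.0664]
tcp_rot: [0.43, 0.467, -0.523, 0.569]
contact_force: [-0.8, 0.3, 1.6]
opening: 0.524
```

```bash
python3 -c "
from mv import *
rep()
arc([-.01,-.02,-.03])"
```

```text
t 8.25 pt [ 0.945  63.8257 79.1618] phi -0.1945 toolx [ 0.001  -0.1932 -0.9812] tooly [ 1.     -0.0001  0.0011] F [-0.8035  0.3711  1.6327] Tq [-0.1027 -0.0646  0.073 ] op 0.5235433196069064 q [ 0.0021  0.1596  2.0698 -0.2463  0.9101  0.0708]
-0.01 [ 0.0009 -0.      0.0002] [-0.   -0.01  0.  ]
-0.02 [ 0.0018 -0.      0.0003] [-0.   -0.02  0.  ]
-0.03 [ 0.0028 -0.      0.0005] [-0.   -0.03  0.  ]
```

>>> play_rows(
  claw=[140,140,140,140],
  travel=[
    [0.0005,0,0.0001],
    [0.001,0,0.0002],
    [0.0012,0,0.0002],
    [0.0012,0,0.0002],
  ],
  dr=[
    [0,-0.005,0],
    [0,-0.01,0],
    [0,-0.012,0],
    [0,-0.012,0],
  ],
)

```text
time: 8.65
eef_pos: [0.5147, 0.0538, 0.0663]
tcp_rot: [0.427, 0.464, -0.526, 0.571]
contact_force: [-2.1, 1.2, 8.7]
opening: 0.522
```

```bash
python3 -c "
from mv import *
rep()
arc([-.01,-.02,-.03])
from plant import vision
d=vision.read_camera('side'); np.savez('pics/side5.npz',**d); crop(d,275,180,80,60,9,'pics/s5c.png')"
```

```text
t 8.65 pt [ 1.0362 63.7968 79.0004] phi -0.2066 toolx [ 0.0006 -0.2051 -0.9787] tooly [ 1.     -0.0006  0.0007] F [-1.9494  1.3782  8.7049] Tq [ 0.0801  0.3327 -0.0544] op 0.5217537398761055 q [ 0.0076  0.1619  2.0688 -0.2617  0.9114  0.0862]
-0.01 [ 0.0009 -0.      0.0002] [-0.   -0.01  0.  ]
-0.02 [ 0.0019 -0.      0.0003] [-0.   -0.02  0.  ]
-0.03 [ 0.0028 -0.      0.0005] [-0.   -0.03  0.  ]
```

View pics/s5c.png

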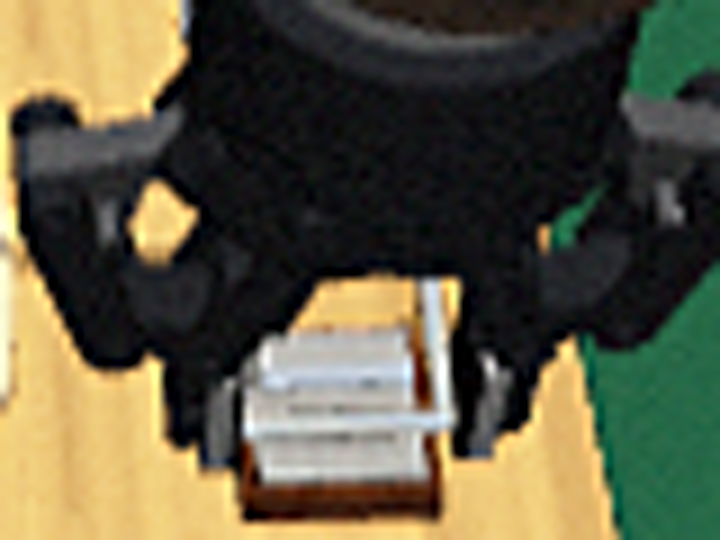

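```bash
cat >> mv.py <<'E'
def mm(dys,dzs=0,dx=0,dphi=0):
    st=ctrl.get_state(); Rc=R.from_quat(st["tcp_rot"]); Rz=R.from_euler("z",p[2])
    for i,dy in enumerate(dys):
        dz=dzs if np.isscalar(dzs) else dzs[i]
        print(dy,dz,Rc.inv().apply(Rz.apply(np.array([dx,dy,dz])/1000)).round(4))
E
python3 -c "
from mv import *
mm([0,-2,-4,-6,-8],1.2)"
```

```text
0 1.2 [-0.0012  0.      0.0002]
-2 1.2 [-0.0008  0.      0.0022]
-4 1.2 [-0.0004  0.      0.0042]
-6 1.2 [0.0001 0.     0.0061]
-8 1.2 [0.0005 0.     0.0081]
```

>>> play_rows(
  claw=[140,140,140,140,140,140,140,140,140,140],
  travel=[
    [-0.0012,0,0.0002],
    [-0.001,0,0.0012],
    [-0.0008,0,0.0022],
    [-0.0006,0,0.0032],
    [-0.0004,0,0.0042],
    [-0.0001,0,0.0052],
    [0.0001,0,0.0061],
    [0.0003,0,0.0071],
    [0.0005,0,0.0081],
    [0.0005,0,0.0081],
  ],
  dr=[
    [0,0,0],
    [0,0,0],
    [0,0,0],
    [0,0,0],
    [0,0,0],
    [0,0.002,0],
    [0,0.003,0],
    [0,0.005,0],
    [0,0.006,0],
    [0,0.006,0],
  ],
)

```text
time: 9.7
eef_pos: [0.5152, 0.0456, 0.0674]
tcp_rot: [0.429, 0.465, -0.525, 0.57]
contact_force: [0.7, 2.7, -1.1]
opening: 0.525
```

```bash
python3 -c "
from mv import *
rep()
mm([-1,-2,-3])
from plant import vision
d=vision.read_camera('side'); np.savez('pics/side6.npz',**d); crop(d,275,180,80,60,9,'pics/s6c.png')"
```

```text
t 9.7 pt [ 0.9116 55.433  80.1268] phi -0.2007 toolx [ 0.0003 -0.1994 -0.9799] tooly [ 1.     -0.0008  0.0004] F [ 0.9055  2.6139 -1.067 ] Tq [ 0.5474 -0.3041  0.0964] op 0.5248362786569621 q [-0.0114  0.1572  2.071  -0.2541  0.9098  0.0626]
-1 0 [0.0002 0.     0.001 ]
-2 0 [0.0004 0.     0.002 ]
-3 0 [0.0006 0.     0.0029]
```

View pics/s6c.png

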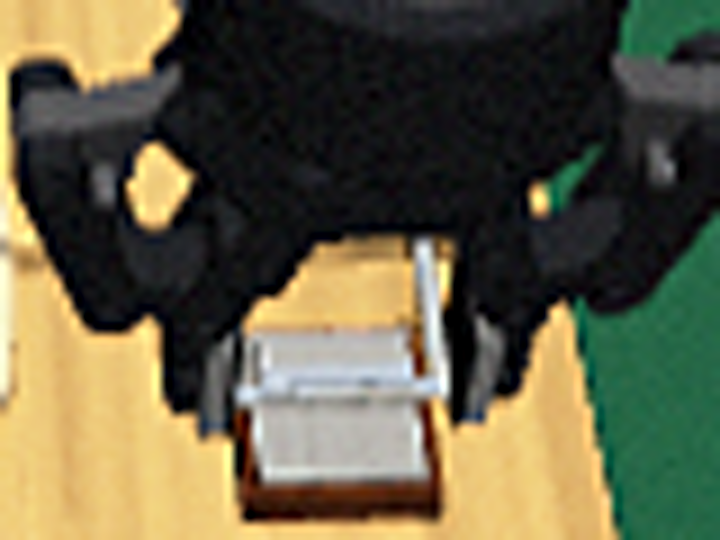

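>>> play_rows(
  claw=[140,140,140,140,140],
  travel=[
    [0.0001,0,0.0005],
    [0.0002,0,0.001],
    [0.0003,0,0.0015],
    [0.0004,0,0.002],
    [0.0004,0,0.002],
  ],
  dr=[
    [0,0,0],
    [0,0,0],
    [0,0,0],
    [0,0.002,0],
    [0,0.002,0],
  ],
)

```text
time: 10.25
eef_pos: [0.5154, 0.0442, 0.0674]
tcp_rot: [0.43, 0.466, -0.524, 0.569]
contact_force: [1.0, 6.3, -1.4]
opening: 0.521
```

```bash
python3 -c "
from mv import *
rep()
mm([-1,-2,-3])"
```

```text
t 10.25 pt [ 0.9365 54.0429 80.1512] phi -0.1972 toolx [ 0.0005 -0.1959 -0.9806] tooly [ 1.     -0.0012  0.0007] F [ 1.521   6.1526 -1.359 ] Tq [ 1.1635 -0.3097  0.1063] op 0.5211065453568385 q [-0.0157  0.1564  2.0715 -0.2497  0.9088  0.0561]
-1 0 [0.0002 0.     0.001 ]
-2 0 [0.0004 0.     0.002 ]
-3 0 [0.0006 0.     0.0029]
```

>>> play_rows(
  claw=[140,140,140,140],
  travel=[
    [0.0001,0,0.0004],
    [0.0002,0,0.0008],
    [0.0002,0,0.001],
    [0.0002,0,0.001],
  ],
  dr=[
    [0,0,0],
    [0,0,0],
    [0,0,0],
    [0,0,0],
  ],
  force=40,
)

```text
time: 10.65
eef_pos: [0.5155, 0.0442, 0.0674]
tcp_rot: [0.431, 0.466, -0.523, 0.568]
contact_force: [0.9, 7.3, -0.2]
opening: 0.51
```

```bash
python3 -c "
from mv import *
rep()
mm([-1,-2,-3])
from plant import vision
d=vision.read_camera('side'); np.savez('pics/side7.npz',**d); crop(d,275,180,80,60,9,'pics/s7c.png')"
```

```text
t 10.65 pt [ 1.0247 54.0323 80.16  ] phi -0.1951 toolx [ 0.001  -0.1938 -0.981 ] tooly [ 1.     -0.0016  0.0013] F [ 1.5105  7.2058 -0.1571] Tq [ 1.3006 -0.3456  0.0803] op 0.5102997591865652 q [-0.0167  0.156   2.0717 -0.247   0.9082  0.0539]
-1 0 [0.0002 0.     0.001 ]
-2 0 [0.0004 0.     0.002 ]
-3 0 [0.0006 0.     0.0029]
```

View pics/s7c.png

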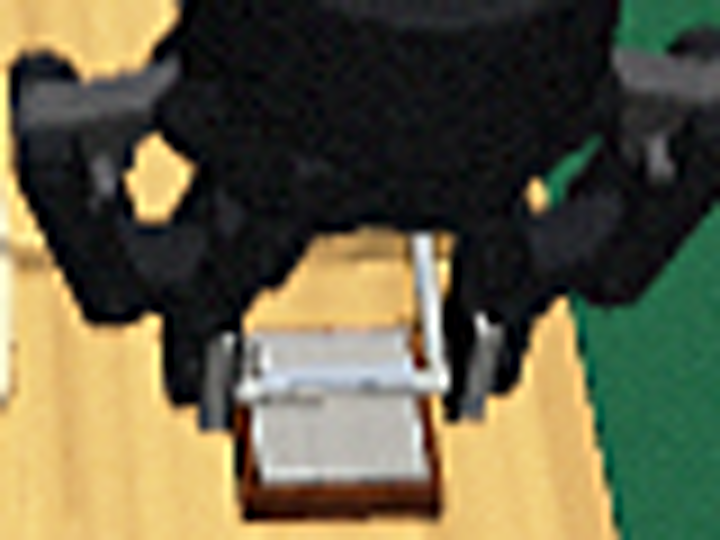

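>>> play_rows(
  claw=[140,140,140,140,140,140],
  travel=[
    [0.0002,0,0.001],
    [0.0003,0,0.0014],
    [0.0004,0,0.0018],
    [0.0004,0,0.0018],
    [0.0004,0,0.0018],
    [0.0004,0,0.0018],
  ],
  dr=[
    [0,0,0],
    [0,0,0],
    [0,0,0],
    [0,0,0],
    [0,0,0],
    [0,0,0],
  ],
  force=40,
)

```text
time: 11.3
eef_pos: [0.5155, 0.0442, 0.0674]
tcp_rot: [0.432, 0.467, -0.523, 0.567]
contact_force: [-0.2, 10.3, -0.7]
opening: 0.514
```

```bash
python3 -c "
from mv import *
rep()
mm([1,2,3])"
```

```text
t 11.3 pt [ 1.0223 53.9289 80.1369] phi -0.1916 toolx [ 0.0014 -0.1904 -0.9817] tooly [ 1.     -0.0024  0.0018] F [ 0.7007 10.2677 -0.7443] Tq [ 1.6864 -0.2374  0.1373] op 0.5139256746110633 q [-0.0185  0.1555  2.0721 -0.2426  0.9075  0.0503]
1 0 [-0.0002 -0.     -0.001 ]
2 0 [-0.0004 -0.     -0.002 ]
3 0 [-0.0006 -0.     -0.0029]
```

>>> play_rows(
  claw=[140,140,140,140,140,140,140,140],
  travel=[
    [0.0002,0,0.0012],
    [0.0004,0,0.0022],
    [0.0004,0,0.0022],
    [0.0004,0,0.0022],
    [0.0002,0,0.001],
    [0,0,0],
    [0,0,-0.0003],
    [0,0,-0.0003],
  ],
  dr=[
    [0,0,0],
    [0,0,0],
    [0,0,0],
    [0,0,0],
    [0,0,0],
    [0,0,0],
    [0,0,0],
    [0,0,0],
  ],
  force=40,
)

```text
time: 12.1
eef_pos: [0.5155, 0.0443, 0.0674]
tcp_rot: [0.432, 0.467, -0.523, 0.568]
contact_force: [1.0, 3.6, -0.2]
opening: 0.513
```

```bash
python3 -c "
from mv import *
rep()
from plant import vision
d=vision.read_camera('side'); np.savez('pics/side8.npz',**d); crop(d,275,150,80,60,9,'pics/s8c.png')
d=vision.read_camera('top'); np.savez('pics/top8.npz',**d); crop(d,260,205,90,60,8,'pics/t8c.png')"
```

```text
t 12.1 pt [ 1.0289 54.0864 80.1586] phi -0.1918 toolx [ 0.0012 -0.1907 -0.9817] tooly [ 1.     -0.0022  0.0017] F [ 1.266   3.5154 -0.1977] Tq [ 0.5741 -0.1772  0.1728] op 0.5131620773297366 q [-0.0181  0.1556  2.0719 -0.2429  0.9078  0.0507]
```

View pics/t8c.png

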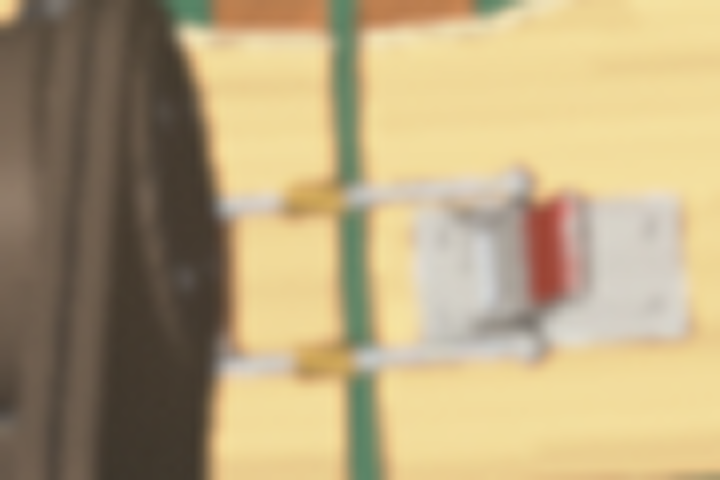

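>>> play_rows(
  claw=[130,115,100,80,40,0,0,0,0,0,0,0,0,0,0],
  travel=[
    [0,0,0],
    [0,0,0],
    [0,0,0],
    [0,0,0],
    [0,0,0],
    [0,0,0],
    [-0.01,0,0],
    [-0.03,0,0],
    [-0.05,0,0],
    [-0.07,0,0],
    [-0.09,0,0],
    [-0.11,0,0],
    [-0.13,0,0],
    [-0.14,0,0],
    [-0.14,0,0],
  ],
  dr=[
    [0,0,0],
    [0,0,0],
    [0,0,0],
    [0,0,0],
    [0,0,0],
    [0,0,0],
    [0,0,0],
    [0,0,0],
    [0,0,0],
    [0,0,0],
    [0,0,0],
    [0,0,0],
    [0,0,0],
    [0,0,0],
    [0,0,0],
  ],
)

```text
time: 13.7
eef_pos: [0.5141, 0.0712, 0.2071]
tcp_rot: [0.433, 0.466, -0.522, 0.569]
contact_force: [-0.0, -0.2, -0.5]
opening: 0.997
```

```bash
python3 -c "
from mv import *
rep()
from plant import vision
d=vision.read_camera('side'); np.savez('pics/side9.npz',**d); crop(d,265,150,95,70,8,'pics/s9c.png')
d=vision.read_camera('top'); np.savez('pics/top9.npz',**d); crop(d,255,205,95,60,8,'pics/t9c.png')"
```

```text
t 13.7 pt [  1.8697  80.9538 219.8945] phi -0.192 toolx [ 0.0055 -0.1908 -0.9816] tooly [ 1.     -0.0018  0.0059] F [-0.0171 -0.1918 -0.526 ] Tq [ 0.0856  0.0099 -0.0209] op 0.9966672093748982 q [ 0.0344 -0.0259  1.9764 -0.207   1.1838  0.0315]
```

View pics/s9c.png

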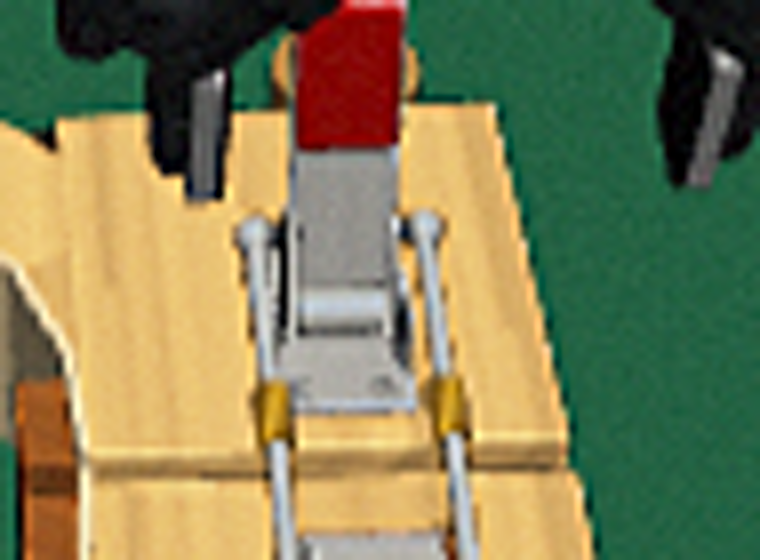

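View pics/t9c.png

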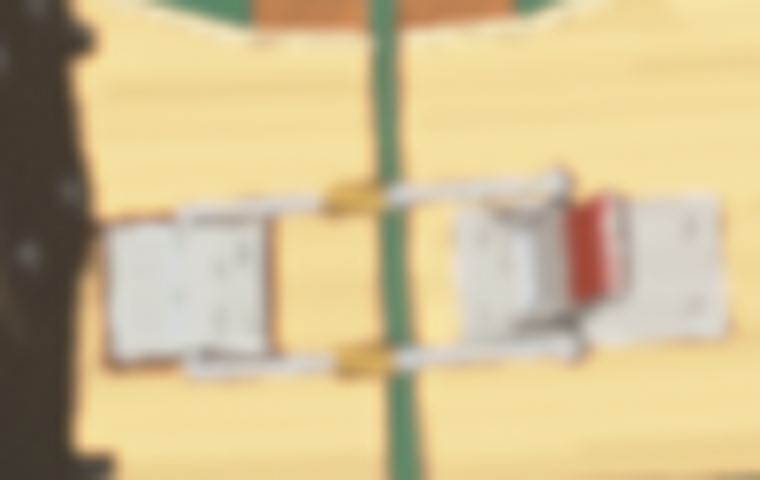

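```bash
cat >> mv.py <<'E'
def corner(a,phi,l=75,off=0,h=11,x=0,t=3.2):
    """TCP pose with tip corner (tool z=+h) at l mm along handle, off mm off its face"""
    c=np.array([0,-30-l*np.cos(a),80+l*np.sin(a)])+(t+off)*np.array([0,np.sin(a),np.cos(a)])
    tz=np.array([0,-np.cos(phi),-np.sin(phi)]); q=c-h*tz
    return pose(q[1],q[2],phi,0,1,x)
E
python3 - <<'E'
from mv import *
from scipy.optimize import brentq
t9=load("pics/top9.npz")
for a in (1.2,1.3,1.4,1.5):
    q=list(p);q[4]=a
    print(a,[((proj(t9,W(p,hand(q,[i*13,-85,0]))+p[10:13])[0]-[255,205])*8+3.5).round(0) for i in(1,-1)])
for bz in(75.5,77):
  for by in(56.9,58.5):
    f=lambda a:np.hypot(by+30-20*np.cos(3.316-a),bz-80-20*np.sin(3.316-a))-p[6]
    try: print(bz,by,brentq(f,.8,1.9))
    except Exception as e: print(e)
T=corner(1.35,-.65,off=25); print(T[0],rel(T))
E
```

```text
1.2 [array([682., 186.]), array([689., 298.])]
1.3 [array([648., 187.]), array([656., 299.])]
1.4 [array([613., 189.]), array([621., 300.])]
1.5 [array([577., 190.]), array([585., 302.])]
75.5 56.9 1.3292077379526113
75.5 58.5 1.4239211147788795
77 56.9 1.3079755334568082
77 58.5 1.4033107648776304
[ 0.5195 -0.0173  0.1527] (array([ 0.0676, -0.0004,  0.077 ]), array([-0.0025, -0.4583, -0.    ]))
```

>>> play_rows(
  claw=[255,255,255,255,255,255,255,255,255,255,255],
  travel=[
    [0.0,0,0.01],
    [0,0,0.02],
    [0.01,0,0.03],
    [0.02,0,0.04],
    [0.03,0,0.05],
    [0.04,0,0.06],
    [0.05,0,0.07],
    [0.06,0,0.077],
    [0.067,0,0.077],
    [0.067,0,0.077],
    [0.067,0,0.077],
  ],
  dr=[
    [0,-0.06,0],
    [0,-0.12,0],
    [0,-0.18,0],
    [0,-0.24,0],
    [0,-0.3,0],
    [0,-0.36,0],
    [0,-0.42,0],
    [0,-0.458,0],
    [0,-0.458,0],
    [0,-0.458,0],
    [0,-0.458,0],
  ],
  force=40,
)

```text
time: 14.9
eef_pos: [0.5198, -0.0172, 0.1531]
tcp_rot: [0.302, 0.327, -0.607, 0.658]
contact_force: [-0.3, -0.5, 0.9]
opening: -0.004
```

```bash
python3 snap.py 10; python3 - <<'E'
from mv import *
rep()
for off in (10,3,0): print(rel(corner(1.4,-.65,off=off)))
E
```

```text
t 15.0 pt [  0.8496  -2.1771 164.322 ] phi -0.6494 toolx [ 0.0005 -0.6047 -0.7964] tooly [ 1.     -0.0023  0.0024] F [ 0.4015 -0.894  -0.7251] Tq [ 0.2992  0.0613 -0.0419] op 0.0020520060619214388 q [ 0.063   0.1035  2.0418 -0.7403  1.1114  0.3627]
(array([ 0.0102, -0.0008,  0.006 ]), array([-0.0033, -0.0006, -0.0005]))
(array([ 0.0153, -0.0008,  0.0108]), array([-0.0033, -0.0006, -0.0005]))
(array([ 0.0175, -0.0008,  0.0128]), array([-0.0033, -0.0006, -0.0005]))
```

View pics/snap10.png

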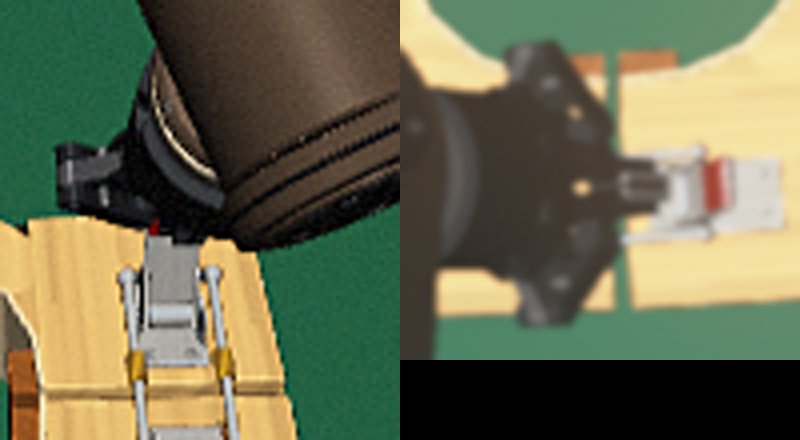

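```bash
cat > path.py <<'E'
import sys
from mv import *
rep()
off=float(sys.argv[1])
for a in map(float,sys.argv[2:]):
    t,r=rel(corner(a,-.65*a/1.4,off=off)); print(a,t.round(4).tolist(),r.round(3).tolist())
E
python3 path.py -1 1.4 1.35 1.3 1.25 1.2 1.15 1.1 1.05 1.0 .95 .9
```

```text
t 15.0 pt [  0.8496  -2.1771 164.322 ] phi -0.6494 toolx [ 0.0005 -0.6047 -0.7964] tooly [ 1.     -0.0023  0.0024] F [ 0.4015 -0.894  -0.7251] Tq [ 0.2992  0.0613 -0.0419] op 0.0020520060619214388 q [ 0.063   0.1035  2.0418 -0.7403  1.1114  0.3627]
1.4 [0.0182, -0.0008, 0.0135] [-0.003, -0.001, -0.0]
1.35 [0.0207, -0.0008, 0.0161] [-0.003, 0.023, -0.001]
1.3 [0.0233, -0.0008, 0.0185] [-0.003, 0.046, -0.001]
1.25 [0.026, -0.0008, 0.0208] [-0.003, 0.069, -0.001]
1.2 [0.0289, -0.0008, 0.023] [-0.003, 0.092, -0.001]
1.15 [0.0318, -0.0008, 0.025] [-0.003, 0.115, -0.001]
1.1 [0.0348, -0.0008, 0.0268] [-0.003, 0.139, -0.001]
1.05 [0.0379, -0.0008, 0.0285] [-0.003, 0.162, -0.001]
1.0 [0.0411, -0.0008, 0.03] [-0.003, 0.185, -0.001]
0.95 [0.0444, -0.0008, 0.0314] [-0.003, 0.208, -0.001]
0.9 [0.0477, -0.0008, 0.0326] [-0.003, 0.232, -0.001]
```

>>> play_rows(
  claw=[255,255,255,255,255,255,255,255,255,255,255,255,255],
  travel=[
    [0.008,0,0.005],
    [0.013,0,0.009],
    [0.016,0,0.011],
    [0.0175,0,0.0128],
    [0.0182,0,0.0135],
    [0.0195,0,0.0148],
    [0.0207,0,0.0161],
    [0.022,0,0.0173],
    [0.0233,0,0.0185],
    [0.026,0,0.0208],
    [0.0289,0,0.023],
    [0.0289,0,0.023],
    [0.0289,0,0.023],
  ],
  dr=[
    [0,0,0],
    [0,0,0],
    [0,0,0],
    [0,0,0],
    [0,0,0],
    [0,0.012,0],
    [0,0.023,0],
    [0,0.035,0],
    [0,0.046,0],
    [0,0.069,0],
    [0,0.092,0],
    [0,0.092,0],
    [0,0.092,0],
  ],
)

```text
time: 16.3
eef_pos: [0.5232, -0.052, 0.145]
tcp_rot: [0.331, 0.356, -0.592, 0.643]
contact_force: [-1.5, 4.8, 2.2]
opening: 0.0
```

```bash
python3 snap.py 11; python3 path.py -1 1.15 1.1 1.05 1.0 .95 .9 .85 .8 .75 .7 .65 .6
```

```text
t 16.4 pt [  0.7809 -38.1495 156.0962] phi -0.5552 toolx [ 0.0011 -0.5272 -0.8498] tooly [ 1.     -0.0028  0.003 ] F [-1.2012  5.2469  2.3397] Tq [ 0.8304  0.2338 -0.1529] op 0.0007080167068685333 q [-0.043   0.0822  2.0557 -0.6551  1.0318  0.2309]
1.15 [0.0033, -0.0008, 0.0029] [-0.004, 0.021, -0.001]
1.1 [0.0061, -0.0008, 0.005] [-0.004, 0.045, -0.001]
1.05 [0.0091, -0.0008, 0.007] [-0.004, 0.068, -0.001]
1.0 [0.0121, -0.0008, 0.0088] [-0.004, 0.091, -0.001]
0.95 [0.0152, -0.0008, 0.0104] [-0.004, 0.114, -0.001]
0.9 [0.0184, -0.0008, 0.0119] [-0.004, 0.137, -0.001]
0.85 [0.0217, -0.0008, 0.0132] [-0.004, 0.161, -0.001]
0.8 [0.025, -0.0008, 0.0144] [-0.004, 0.184, -0.001]
0.75 [0.0284, -0.0008, 0.0154] [-0.004, 0.207, -0.002]
0.7 [0.0319, -0.0008, 0.0162] [-0.004, 0.23, -0.002]
0.65 [0.0353, -0.0008, 0.0168] [-0.004, 0.253, -0.002]
0.6 [0.0388, -0.0008, 0.0172] [-0.004, 0.277, -0.002]
```

View pics/snap11.png

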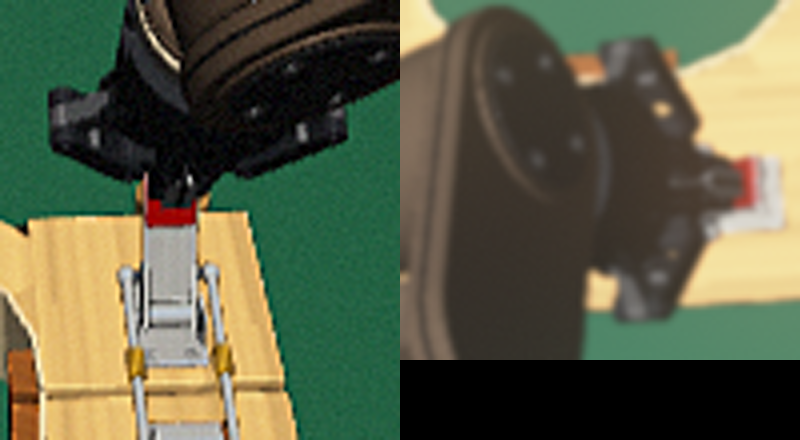

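>>> play_rows(
  claw=[255,255,255,255,255,255,255,255,255,255,255,255,255],
  travel=[
    [0.002,0,0.0018],
    [0.0033,0,0.0029],
    [0.0061,0,0.005],
    [0.0091,0,0.007],
    [0.0121,0,0.0088],
    [0.0152,0,0.0104],
    [0.0184,0,0.0119],
    [0.0217,0,0.0132],
    [0.025,0,0.0144],
    [0.0284,0,0.0154],
    [0.0319,0,0.0162],
    [0.0319,0,0.0162],
    [0.0319,0,0.0162],
  ],
  dr=[
    [0,0.012,0],
    [0,0.021,0],
    [0,0.045,0],
    [0,0.068,0],
    [0,0.091,0],
    [0,0.114,0],
    [0,0.137,0],
    [0,0.161,0],
    [0,0.184,0],
    [0,0.207,0],
    [0,0.23,0],
    [0,0.23,0],
    [0,0.23,0],
  ],
)

```text
time: 17.7
eef_pos: [0.5258, -0.0817, 0.1274]
tcp_rot: [0.397, 0.428, -0.55, 0.597]
contact_force: [-3.2, 6.0, 6.9]
opening: -0.002
```

```bash
python3 snap.py 12; python3 path.py -1.5 .7 .65 .6 .55 .5 .45 .4 .35 .3 .25 .2 .15 .1 .05 0;python3 -c "
from h import *
crop(load('pics/side12.npz'),265,150,90,90,6,'pics/s12c.png')"
```

```text
t 17.8 pt [  0.8707 -70.6985 139.8285] phi -0.3236 toolx [ 0.0022 -0.318  -0.9481] tooly [ 1.     -0.0036  0.0035] F [-2.8321  6.426   4.9943] Tq [ 0.7633  0.3034 -0.1567] op -0.0019488511766628048 q [-0.201   0.0733  2.0505 -0.3817  0.9574 -0.0677]
0.7 [0.0016, -0.0009, 0.0005] [-0.005, -0.001, -0.002]
0.65 [0.0049, -0.0009, 0.0019] [-0.005, 0.022, -0.002]
0.6 [0.0082, -0.0009, 0.0031] [-0.004, 0.045, -0.002]
0.55 [0.0115, -0.0009, 0.0041] [-0.004, 0.068, -0.002]
0.5 [0.0149, -0.0009, 0.005] [-0.004, 0.091, -0.002]
0.45 [0.0184, -0.0009, 0.0057] [-0.004, 0.115, -0.002]
0.4 [0.0218, -0.0009, 0.0062] [-0.004, 0.138, -0.003]
0.35 [0.0253, -0.0009, 0.0065] [-0.004, 0.161, -0.003]
0.3 [0.0288, -0.0009, 0.0066] [-0.004, 0.184, -0.003]
0.25 [0.0323, -0.0009, 0.0066] [-0.004, 0.208, -0.003]
0.2 [0.0358, -0.0009, 0.0063] [-0.004, 0.231, -0.003]
0.15 [0.0393, -0.001, 0.0059] [-0.004, 0.254, -0.003]
0.1 [0.0427, -0.001, 0.0053] [-0.004, 0.277, -0.003]
0.05 [0.0462, -0.001, 0.0046] [-0.004, 0.3, -0.003]
0.0 [0.0495, -0.001, 0.0036] [-0.004, 0.324, -0.003]
```

View pics/s12c.png

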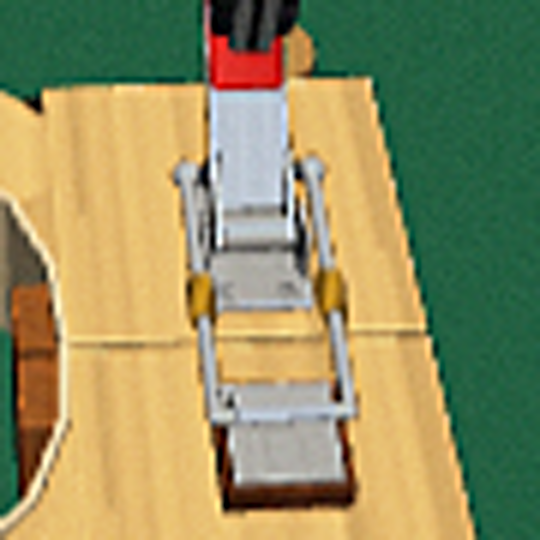

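>>> play_rows(
  claw=[255,255,255,255,255,255,255,255,255,255,255],
  travel=[
    [0.0016,0,0.0005],
    [0.0049,0,0.0019],
    [0.0082,0,0.0031],
    [0.0115,0,0.0041],
    [0.0149,0,0.005],
    [0.0184,0,0.0057],
    [0.0218,0,0.0062],
    [0.0253,0,0.0065],
    [0.0288,0,0.0066],
    [0.0288,0,0.0066],
    [0.0288,0,0.0066],
  ],
  dr=[
    [0,0,0],
    [0,0.022,0],
    [0,0.045,0],
    [0,0.068,0],
    [0,0.091,0],
    [0,0.115,0],
    [0,0.138,0],
    [0,0.161,0],
    [0,0.184,0],
    [0,0.184,0],
    [0,0.184,0],
  ],
)

```text
time: 18.9
eef_pos: [0.5271, -0.0976, 0.1019]
tcp_rot: [0.446, 0.481, -0.511, 0.555]
contact_force: [0.5, -0.9, 0.9]
opening: -0.002
```

```bash
python3 path.py -1 .3 .25 .2 .15 .1 .05 0
```

```text
t 18.9 pt [  0.8531 -88.9695 114.7613] phi -0.1403 toolx [ 0.003  -0.1398 -0.9902] tooly [ 1.     -0.0038  0.0036] F [ 0.4715 -0.906   0.8973] Tq [ 0.1224  0.026  -0.0179] op -0.0022710247192433424 q [-0.3122  0.1141  2.0382 -0.1592  0.9383 -0.3001]
0.3 [-0.0009, -0.0009, -0.0006] [-0.004, 0.001, -0.003]
0.25 [0.0025, -0.0009, 0.0001] [-0.004, 0.024, -0.003]
0.2 [0.006, -0.0009, 0.0005] [-0.004, 0.047, -0.003]
0.15 [0.0095, -0.0009, 0.0008] [-0.004, 0.071, -0.003]
0.1 [0.013, -0.0009, 0.0008] [-0.004, 0.094, -0.003]
0.05 [0.0165, -0.0009, 0.0007] [-0.004, 0.117, -0.003]
0.0 [0.0199, -0.0009, 0.0004] [-0.004, 0.14, -0.003]
```

Force vanished: it probably snapped home already. Look, then follow down lightly to confirm.

```bash
python3 snap.py 13;python3 -c "
from h import *
crop(load('pics/side13.npz'),265,140,90,90,6,'pics/s13c.png')"
```

```text
(no output)
```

View pics/s13c.png

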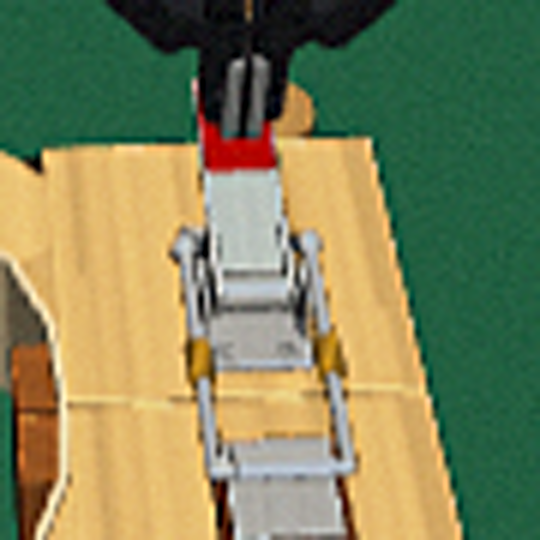

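>>> play_rows(
  claw=[255,255,255,255,255,255,255,255,255,255],
  travel=[
    [0.001,0,0],
    [0.0025,0,0.0001],
    [0.0042,0,0.0003],
    [0.006,0,0.0005],
    [0.0078,0,0.0006],
    [0.0095,0,0.0008],
    [0.0112,0,0.0008],
    [0.013,0,0.0008],
    [0.0145,0,0.0008],
    [0.0145,0,0.0008],
  ],
  dr=[
    [0,0.012,0],
    [0,0.024,0],
    [0,0.035,0],
    [0,0.047,0],
    [0,0.059,0],
    [0,0.071,0],
    [0,0.082,0],
    [0,0.094,0],
    [0,0.105,0],
    [0,0.105,0],
  ],
)

```text
time: 20.0
eef_pos: [0.5273, -0.1003, 0.0876]
tcp_rot: [0.472, 0.51, -0.487, 0.529]
contact_force: [0.3, 0.2, 1.0]
opening: -0.002
```

```bash
python3 path.py 0 .1 .05 0
```

```text
t 20.0 pt [  0.8201 -93.0567 100.5484] phi -0.0347 toolx [ 0.003  -0.0347 -0.9994] tooly [ 1.     -0.0038  0.0032] F [0.2878 0.1325 1.0236] Tq [ 0.0575 -0.0464 -0.0206] op -0.0022112060067507175 q [-0.3629  0.1461  2.0282 -0.0368  0.9499 -0.4208]
0.1 [-0.0026, -0.0009, -0.0001] [-0.004, -0.012, -0.003]
0.05 [0.0009, -0.0009, 0.0002] [-0.004, 0.011, -0.003]
0.0 [0.0044, -0.0009, 0.0003] [-0.004, 0.035, -0.003]
```

Nothing in contact, so the lever has gone on ahead. Follow to the home surface and press gently to feel the stop.

>>> play_rows(
  claw=[255,255,255,255,255,255],
  travel=[
    [0.0015,0,0.0001],
    [0.003,0,0.0002],
    [0.004,0,0.0003],
    [0.005,0,0.0003],
    [0.005,0,0.0003],
    [0.005,0,0.0003],
  ],
  dr=[
    [0,0.012,0],
    [0,0.024,0],
    [0,0.035,0],
    [0,0.035,0],
    [0,0.035,0],
    [0,0.035,0],
  ],
)

```text
time: 20.6
eef_pos: [0.5275, -0.1009, 0.0831]
tcp_rot: [0.481, 0.519, -0.479, 0.52]
contact_force: [-2.7, -0.1, 3.9]
opening: -0.005
```

```bash
python3 path.py 0 .05 0
```

```text
t 20.6 pt [  0.9201 -94.1008  96.1282] phi 0.0001 toolx [ 0.0031  0.0001 -1.    ] tooly [ 1.     -0.0036  0.0031] F [-2.7079  0.1325  3.9332] Tq [0.1169 0.3823 0.012 ] op -0.005208400082623857 q [-0.3787  0.1579  2.024   0.0018  0.957  -0.4591]
0.05 [-0.0036, -0.001, -0.0003] [-0.004, -0.023, -0.003]
0.0 [-0.0001, -0.001, -0.0001] [-0.004, -0.0, -0.003]
```

>>> play_rows(
  claw=[255,255,255,255,255,255,255,255,255,255,255,255,255,255],
  travel=[
    [0.0008,0,0],
    [0.0008,0,0],
    [0.0008,0,0],
    [-0.002,0,0],
    [-0.01,0,0],
    [-0.03,0,0],
    [-0.06,0,0],
    [-0.09,0,0],
    [-0.12,0.0,-0.03],
    [-0.15,0,-0.06],
    [-0.15,0,-0.1],
    [-0.15,0,-0.14],
    [-0.15,0,-0.18],
    [-0.15,0,-0.18],
  ],
  dr=[
    [0,0,0],
    [0,0,0],
    [0,0,0],
    [0,0,0],
    [0,0,0],
    [0,0,0],
    [0,0,0],
    [0,0,0],
    [0,0,0],
    [0,0,0],
    [0,0,0],
    [0,0,0],
    [0,0,0],
    [0,0,0],
  ],
)

```text
time: 22.0
eef_pos: [0.512, 0.0823, 0.2335]
tcp_rot: [0.48, 0.52, -0.477, 0.521]
contact_force: [0.7, -1.4, -0.9]
opening: 0.001
```

```bash
python3 -c "
from mv import *
rep()
from plant import vision
d=vision.read_camera('side'); cv2.imwrite('pics/side14.png',d['img'][:,:,::-1]); crop(d,265,140,95,75,8,'pics/s14c.png')
d=vision.read_camera('top'); cv2.imwrite('pics/top14.png',d['img'][:,:,::-1])
np.savez('pics/top14.npz',**d)"
```

```text
t 22.0 pt [  0.7048  89.679  246.4959] phi 0.0015 toolx [ 0.0039  0.0015 -1.    ] tooly [1.     0.0016 0.0039] F [ 0.6209 -1.4916 -0.9468] Tq [-0.0012 -0.0123  0.0562] op 0.0005069949900742898 q [-0.0374 -0.0663  1.9569  0.002   1.2473 -0.1227]
```

View pics/s14c.png

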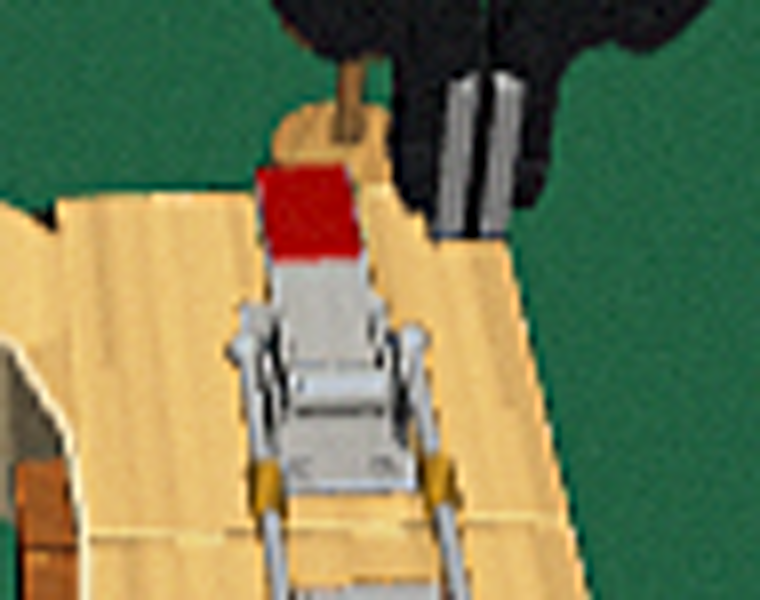

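View pics/top14.png

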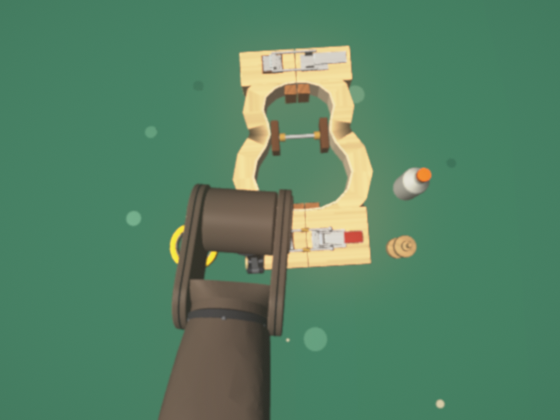

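View pics/side14.png

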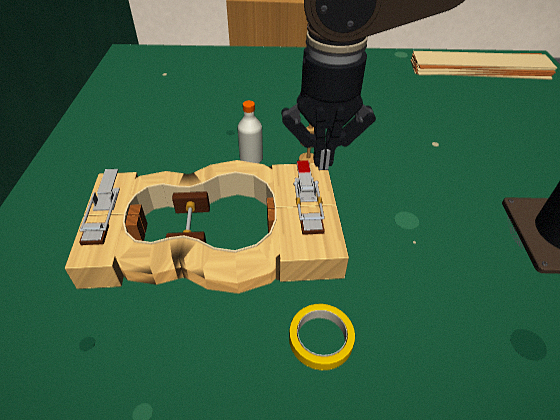

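>>> play_rows(
  claw=[0,0,0,0,0,0],
  travel=[
    [0,0,0],
    [0,0,0],
    [0,0,0],
    [0,0,0],
    [0,0,0],
    [0,0,0],
  ],
  dr=[
    [0,0,0],
    [0,0,0],
    [0,0,0],
    [0,0,0],
    [0,0,0],
    [0,0,0],
  ],
)

```text
time: 22.7
eef_pos: [0.5127, 0.0789, 0.2333]
tcp_rot: [0.48, 0.519, -0.478, 0.521]
contact_force: [0.1, -0.2, -0.7]
opening: 0.99
```

```bash
python3 -c "
from plant import ctrl
print(ctrl.sign_off())"
```

```text
the job is handed in; nothing more can be done
None
```

The tail-end latch is closed and I handed the job in at about 22.7 s. I gripped the loop by its legs, swung it down beyond the lip onto the keeper plate (8.7 N contact) and drew it back under the lip. I tugged until it measured 10 N with only 0.1 mm of give, then once slightly harder; that peak was not recorded. After letting go, I pushed the lever with shut fingers at about 5–9 N. It went over the toggle and ran home ahead of the fingers.

**Last checks:**
- **Lever:** it lies flat. A fingertip touch found its top face at 83.1 mm, where 83.2 mm was expected for home.
- **Mould:** the parting gap is closed in the picture, and the loop still runs to the keeper. The crossbar itself is outside the last close-up.
- **Bystanders:** the glue and spool clamp stand where they were, and so does the tape (arm partly over it in the top view). The neck latch looks unchanged.
- **Robot:** it stands clear with the fingers open. The wrist force reads about zero.

**One disagreement:** the loop seated 1–2 mm earlier in y than my camera fit predicted, which is about the fit's uncertainty. The way the force rose without movement, and the pictures, both showed it seated.

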